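Third hand at the frame-joining jig

ROBOT

A 7-joint arm with a two-finger parallel gripper is mounted at the origin on the work surface. World frame = base frame: x ahead of the robot, y to its left, z up, the work surface at z = 0. Lengths are in m, angles in degrees, forces in N, time in s.
With the tool pointing down it reaches from about 0.425 to 0.875 m from the base axis. Payload 4.7 kg.
Tool frame: the origin (TCP) lies at the very end of the fingers, on their centre line; the grasp point (between the pads) lies 19 mm behind it; z points along the fingers, y is the direction in which the jaws open and shut (so a half turn about z gives the same grasp; the last joint's range is limited). The gripper opens to 87 mm and grips with 3 to 60 N. Pads are 19 mm wide; open, the fingers measure 117 mm over their backs; the gripper's body (75 mm by 190 mm) begins 51 mm behind the grasp point.
Start: joints at [64.406, 18.392, -4.016, 83.108, 1.295, 78.541, -3.26], TCP at [0.289, -0.582, 0.223] pointing down, gripper open.
Joint ranges: [-163.93, 163.93], [-17.29, 119.83], [-79.2, 71.16], [3.27, 140.29], [-89.18, 269.18], [5.43, 117.66], [-154.24, 154.24]. Speed limits (degrees/s): [147.25, 147.25, 180, 180, 180, 180, 180].

INTERFACE

Orientations are given as [roll, pitch, yaw] about the fixed x, y, z axes, in that order (R = Rz(yaw) Ry(pitch) Rx(roll)).
In Python, from cell import sensors, imaging, ticket gives the robot as it stands.
- The arm moves only by the tool carry_out, never from a script. Its argument "plan" is a list of rows, each an object of numbers: "fingers": the closure, from -1 (fully open) to 1 (shut); "dx", "dy", "dz": the shift along the tool's x, y, z normalised to -1 to 1, where 1 is 0.03 m; "rx", "ry", "rz": the turn, a rotation vector about the tool's x, y, z normalised to -1 to 1, where 1 is 10 degrees. A call has 1 to 12 rows; each row shifts and turns the commanded pose from where the row before left it, along the tool's axes as they then stand; what a row does not reach is not made up. A row lasts 1/8 s, in which the tool goes at most 62.5 mm and 10.7 degrees, less where a joint would pass 70% of its speed; a pose out of reach is approached as far as the arm can. A call with a number of a shift or a turn outside -1 to 1 is refused whole. A call with a gripper value outside its range is refused whole. The fingers move at their own pace and stop on an object; "force" is the grip in N (left out, the last holds). Time passes only in rows, so rows that do not move let the fingers close. It gives the time, the measured TCP pose, the force and the opening at its end, in the units of the state.
- sensors.get_obs(): the state, without advancing time (a new reading comes with each control period).
- imaging.read_camera(name): name is "scene" or "top" or "wrist"; returns a dict with "color" (400x640x3 uint8, red, green, blue), "mtx" (3x3 intrinsics, pixels), "dist_coeffs" ([k1, k2, p1, p2, k3] as OpenCV has them; the pictures are not rectified), "extrinsics" (4x4, takes a point from world to camera coordinates); the wrist camera has in their place "tool_from_camera" (4x4, takes a point from camera to tool coordinates, whose origin is the TCP and whose axes are the flange's). Camera axes: x right, y down, z forward; pixel columns grow to the right and rows downward; lengths in m; the calibration is good to about 2 mm. A picture is of the moment at which its call begins: read the wrist's pose just before it. There is no depth.
- ticket.sign_off(): hands the job in, once; it reports no verdict.
The state is a dict: "time_s": time; "qpos": joint angles; "joint_velocities": joint speeds; "effort": joint torques, N m; "tool_pos": TCP position; "tool_rot": TCP orientation; "force": force on the tool from outside, world axes, zero at the start; "wrist_torque": the same for the moment, N m; "grip_width": finger opening in m.
Only numpy, scipy, OpenCV 4.12 (cv2) and the standard library are available. Lean on these libraries where they do the work, as an engineer would, in place of code of your own. Each camera call takes 0.05 s, during which the arm holds its last target.

TASK

Be my third hand while I staple: take the deep, long frame rail, stand it on the bed of the joining jig with its long side flush along the low fence, and push it lengthwise, end first, against the sprung stop until the stop is about half way in, never ramming it all the way home. Finish while still holding it there with that steady push - do not let go or back off - and leave the other rails and tools where they are.

Things in the scene. Friction and masses are not known exactly. Their poses are not given: they have to be found in the camera images.
- deep_rail: the deep, long frame rail: a plain wooden bar 170 mm long, 20 mm wide, 45 mm tall, about 0.1 kg, standing on its 20 mm edge on the bench. Origin: centre of its underside; x along its length, y across its width, z up. Both ends and both sides are alike
- jig: joining jig, fixed: grey board bed 320 x 130 mm, top 12 mm above the bench. Origin on the bench under the bed's centre; x along the bed towards the sprung stop, y left, z up. A dark wooden fence, 14 mm tall above the bed, 25 thick, runs along the right (-y) side, x = -160 to 70 mm; its inner face is at y = -30 mm: a rail flush to it has its centre line at y = -20 mm
- stop_face (a point): centre of the front face of the sprung stop: a bright steel pad 36 mm wide, 34 mm tall, 7 to 41 mm above the bed, facing the jig's -x, on a rod from a dark steel block (jig x = 120 to 160, y = -45 to 5 mm, 42 mm tall above the bed). Unpressed, this point lies at x = 90, y = -20, z = 36 mm in the jig's frame; it moves with the stop
- stop (a joint): how far the sprung stop is pushed in along the jig's +x: 0 when free, 0.020 m when fully home (then the 20 mm gap between pad and block is closed). It starts to yield at about 4 N and then adds 0.5 N per mm: about 9 N at half way (0.010 m), 14 N fully home. It springs back when not held
- slim_rail: another rail, not to be used: 170 mm long, 20 mm wide, only 25 mm tall. Origin: centre of its underside, x along its length
- offcut: a short rail, not to be used: 90 mm long, 20 mm wide, 45 mm tall. Origin: centre of its underside, x along its length
- hammer: hammer, 260 mm long, lying beyond the rails; origin on its underside near the middle
- glue: white glue bottle, 54 mm in diameter, 150 mm tall; origin: centre of its underside
- tape_roll: cardboard tape core lying flat, 90 mm in diameter, 25 mm tall; origin: centre of its underside
- stapler: dark steel hand stapler, 160 x 28 mm, 105 mm tall; origin: centre of its underside, x along its length
- pin_tray: small aluminium tray, 100 x 70 mm, 30 mm tall; origin: centre of its underside
Mind the look-alikes: they are no part of the job. What is shaped like the deep_rail but blue or yellow is not meant.

How it is judged:
By the outcome, as a careful person would: the job done as asked, in the order asked, and still so for the second after the job is handed in, while the arm keeps its last pose, push and grip.
It also fails if it takes over 45 s, if anything falls off the work surface, if the arm or the gripper's body presses on something with over 40 N, if the wrist force passes 120 N, or if a joint passes its speed limit or range.

## Working session

There is one attempt and no reset: what is moved stays moved. The work goes in short steps, Python scripts to look and compute and a tool call to move; the robot and the scene stay as the last step left them, time stands still between calls to the robot, and variables do not carry over. Pictures are saved under pics/ and viewed, and the job is handed in when it is done.

Besides the shell and the picture viewer there is one more tool, called after ">>>" in YAML: its name, and indented under it one key for each argument. carry_out: Moves the arm, as the interface text tells. Scaled input: -1 to 1 covers 0.03 m each way for a shift and 10 degrees each way for a turn. Its arguments: {"type":"object","properties":{"plan":{"type":"array"},"force":{"type":"number"}},"required":["plan"]}

```bash
mkdir -p pics; ls
python3 - <<'E'
from cell import sensors, imaging
import cv2
print(sensors.get_obs())
for n in ("scene","top","wrist"):
    r=imaging.read_camera(n); cv2.imwrite(f"pics/{n}0.png",r["color"][:,:,::-1])
    print(n,{k:v for k,v in r.items() if k!="color"})
E
```

```text
pics
{'time_s': 0.0, 'qpos': array([64.40781899, 18.43994534, -4.0160482 , 83.17530515,  1.29580542,
       78.5391965 , -3.2615732 ]), 'joint_velocities': array([ 0.06505821, -0.08442579, -0.01798267,  0.02368946,  0.0686866 ,
        0.02350952,  0.07281317]), 'effort': array([-6.54580867e-05, -4.91294789e+01, -4.04130695e-01, -3.12522089e+01,
       -6.39413833e-02,  4.38973715e-02,  1.72577943e-04]), 'tool_pos': array([ 0.28872487, -0.58174383,  0.221448  ]), 'tool_rot': array([-1.79890842e+02,  6.30876091e-03,  2.64010236e+01]), 'force': array([-0.84256185,  1.09503072,  0.15258422]), 'wrist_torque': array([ 0.00026606,  0.04475003, -0.00465092]), 'grip_width': 0.08675932579867517}
scene {'mtx': array([[396.78172814,   0.        , 318.63090634],
       [  0.        , 396.78172814, 200.19325671],
       [  0.        ,   0.        ,   1.        ]]), 'dist_coeffs': array([-0.04517973,  0.        ,  0.        ,  0.        ,  0.        ]), 'extrinsics': array([[-0.59821462,  0.80125168,  0.01161987,  0.29922265],
       [ 0.48032352,  0.37014119, -0.79516339, -0.19064939],
       [-0
[... 640 characters left out ...]
 [ 0.00000000e+00,  0.00000000e+00,  0.00000000e+00,
         1.00000000e+00]])}
wrist {'mtx': array([[277.74600878,   0.        , 319.079491  ],
       [  0.        , 277.74600878, 194.57567257],
       [  0.        ,   0.        ,   1.        ]]), 'dist_coeffs': array([-0.04946587,  0.        ,  0.        ,  0.        ,  0.        ]), 'tool_from_camera': array([[-3.87474380e-04, -9.62442851e-01, -2.71484086e-01,
         7.34113592e-02],
       [ 9.99999502e-01, -1.23127278e-04, -9.90743962e-04,
         1.00246463e-03],
       [ 9.20107347e-04, -2.71484335e-01,  9.62442419e-01,
        -1.62446444e-01],
       [ 0.00000000e+00,  0.00000000e+00,  0.00000000e+00,
         1.00000000e+00]])}
```

View pics/scene0.png

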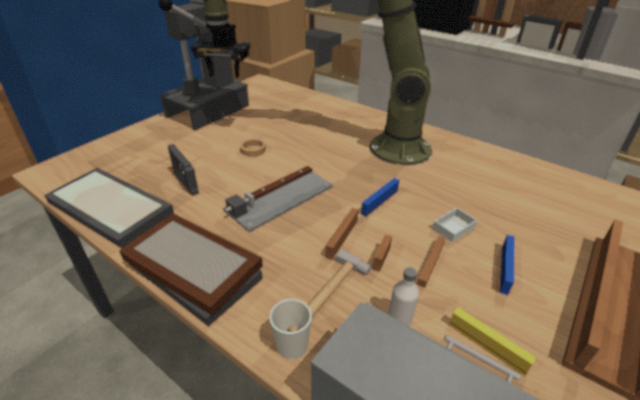

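View pics/top0.png

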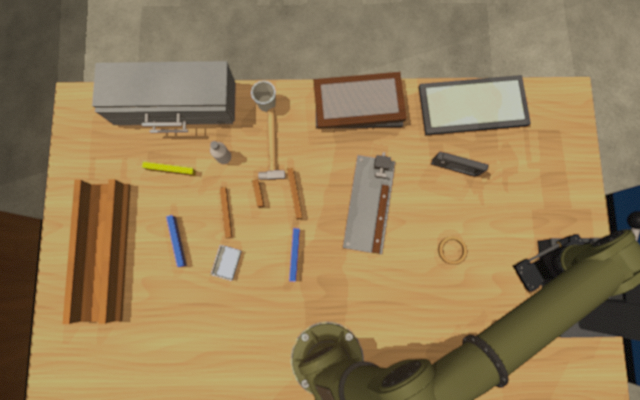

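View pics/wrist0.png

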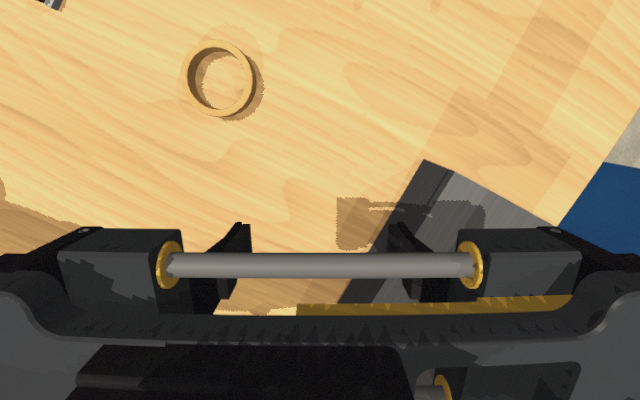

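The top view shows the jig at about (370,205), with its stop at the top end near (383,165) and its dark fence on the right. There are three wooden candidates: a long bar at (295,193), a long bar at (226,212) and a short one at (258,193). Next I'll enlarge both views to tell the deep rail from the slim one.

Run:
```python
import cv2, numpy as np
a=cv2.imread("pics/top0.png")[145:265,200:410]
b=cv2.imread("pics/scene0.png")[160:290,220:460]
a=cv2.resize(a,None,fx=3.5,fy=3.5,interpolation=cv2.INTER_CUBIC)
b=cv2.resize(b,None,fx=3.3,fy=3.3,interpolation=cv2.INTER_CUBIC)
cv2.imwrite("pics/ta.png",a);cv2.imwrite("pics/sb.png",b)
```

```text
(no output)
```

View pics/ta.png

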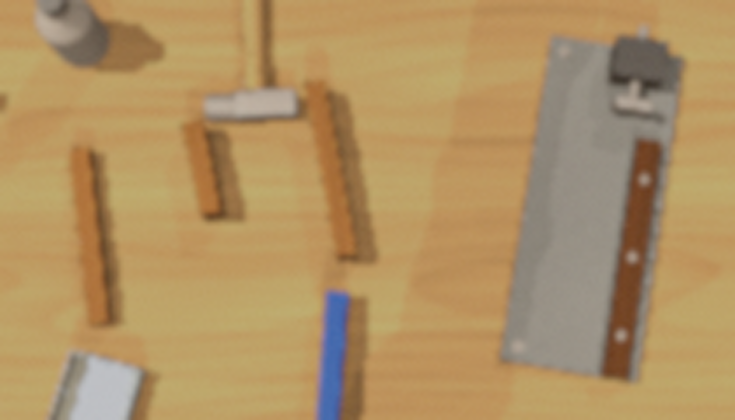

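View pics/sb.png

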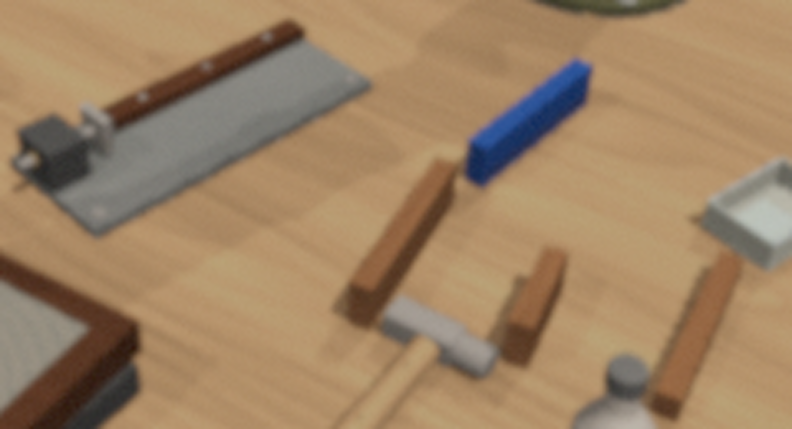

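The deep rail is the long bar at top (295,193), scene (343,233). Its side face is as tall as the offcut's. The bar at top (226,212) is visibly low, so it is the slim rail. The bar at (258,193) is the short offcut. Next I'll measure the rail and the jig.

```bash
cat > h.py <<'E'
import cv2, numpy as np
from cell import sensors, imaging
from scipy.spatial.transform import Rotation as R
def ray(r,uv,z,T=None):
    uv=np.asarray(uv,float).reshape(-1,1,2)
    n=cv2.undistortPoints(uv,r["mtx"],r["dist_coeffs"]).reshape(-1,2)
    d=np.c_[n,np.ones(len(n))]
    E=np.linalg.inv(r["extrinsics"]) if T is None else T
    D=d@E[:3,:3].T; o=E[:3,3]
    return o+D*((z-o[2])/D[:,2])[:,None]
def rect(mask,lo,n=1):
    cs,_=cv2.findContours(mask,cv2.RETR_EXTERNAL,cv2.CHAIN_APPROX_NONE)
    return [c for c in cs if cv2.contourArea(c)>lo]
E
python3 - <<'E'
from h import *
r=imaging.read_camera("top"); im=r["color"]
hsv=cv2.cvtColor(im,cv2.COLOR_RGB2HSV)
for p in [(295,193),(292,180),(226,212),(258,193),(330,200),(380,220),(360,210),(383,165),(305,200),(313,240)]:
    print(p,im[p[1],p[0]],hsv[p[1],p[0]])
def show(name,m,z,lo):
    for c in rect(m,lo):
        b=cv2.minAreaRect(c); pts=cv2.boxPoints(b); w=ray(r,pts,z)
        print(name,b,"\n",w.round(4)[:,:2],"c",w.mean(0).round(4))
roi=np.zeros(im.shape[:2],np.uint8); roi[150:265,205:410]=255
h,s,v=cv2.split(hsv)
m=((s>165)&(h<16)&(v>100)).astype(np.uint8)*255&roi
m[:, 335:]=0
show("wood",m,0.045,60)
f=((h<12)&(s>130)&(v<125)).astype(np.uint8)*255&roi; f[:,:360]=0
show("fence",f,0.026,60)
g=((s<75)).astype(np.uint8)*255&roi; g[:,:340]=0
show("bed",g,0.012,300)
cv2.imwrite("pics/m.png",np.hstack([m,f,g])[150:265])
E
```

```text
(295, 193) [166 109  55] [ 15 171 166]
(292, 180) [169 111  58] [ 14 167 169]
(226, 212) [175 117  62] [ 15 165 175]
(258, 193) [174 115  61] [ 14 166 174]
(330, 200) [190 150  95] [ 17 127 190]
(380, 220) [127  93  72] [ 11 110 127]
(360, 210) [149 144 133] [ 21  27 149]
(383, 165) [100  93  85] [ 16  38 100]
(305, 200) [179 152  96] [ 20 118 179]
(313, 240) [188 149  93] [ 18 129 188]
wood ((224.23170471191406, 199.58538818359375), (23.301055908203125, 4.969419002532959), 83.6598129272461) 
 [[0.5474 0.3441]
 [0.549  0.3279]
 [0.4719 0.3176]
 [0.4703 0.3337]] c [0.5097 0.3308 0.045 ]
wood ((258.10064697265625, 193.08319091796875), (26.473262786865234, 5.058065414428711), 78.2317123413086) 
 [[0.5718 0.2376]
 [0.5751 0.2212]
 [0.4883 0.2026]
 [0.4851 0.2187]] c [0.5301 0.22   0.045 ]
wood ((293.2596130371094, 185.9500732421875), (34.14360809326172, 4.381258964538574), 79.11447143554688) 
 [[0.6079 0.1222]
 [0.6105 0.1079]
 [0.4977 0.0869]
 [0.4951 0.101 ]] c [0.5528 0.1045 0.045 ]
bed ((369.5028991699219, 201.23121643066406), (39.078697204589844, 99.74951934814453), 8.746162414550781) 
 [[ 0.3506 -0.0557]
 [ 0.6854 -0.1144]
 [ 0.6629 -0.2455]
 [ 0.3298 -0.182 ]] c [ 0.5072 -0.1494  0.012 ]
```

Run:
```python
from h import *
r=imaging.read_camera("top"); im=r["color"]
hsv=cv2.cvtColor(im,cv2.COLOR_RGB2HSV); h,s,v=cv2.split(hsv)
roi=np.zeros(im.shape[:2],np.uint8); roi[160:225,280:310]=255
m=((s>146)&(h<17)).astype(np.uint8)*255&roi
for z in (0.045,):
  for c in rect(m,60):
    b=cv2.minAreaRect(c); w=ray(r,cv2.boxPoints(b),z); print(b,w.round(4)[:,:2],w.mean(0))
    print(np.linalg.norm(np.diff(w,axis=0),axis=1))
lab=cv2.cvtColor(im,cv2.COLOR_RGB2LAB)
roi2=np.zeros_like(roi); roi2[150:260,340:400]=255
# fence: reddish dark
f=((v<130)&(s>85)).astype(np.uint8)*255&roi2
for c in rect(f,60):
    b=cv2.minAreaRect(c); w=ray(r,cv2.boxPoints(b),0.026); print("fence",b,w.round(4)[:,:2],w.mean(0),np.linalg.norm(np.diff(w,axis=0),axis=1))
g=(((v<130)&(s>85))|(s<85)).astype(np.uint8)*255&roi2
o=im[150:265,270:410,::-1].copy()
for k,col in ((m,(0,255,0)),(f,(0,0,255)),(g,(255,0,0))):
    cs,_=cv2.findContours(k[150:265,270:410],cv2.RETR_EXTERNAL,cv2.CHAIN_APPROX_NONE)
    cv2.drawContours(o,cs,-1,col,1)
cv2.imwrite("pics/o.png",cv2.resize(o,None,fx=5,fy=5,interpolation=cv2.INTER_NEAREST))
for c in rect(g,600):
    b=cv2.minAreaRect(c); w=ray(r,cv2.boxPoints(b),0.012); print("jig",b,w.round(4)[:,:2],w.mean(0),np.linalg.norm(np.diff(w,axis=0),axis=1))
```

```text
((294.7149658203125, 193.0439910888672), (51.767181396484375, 7.835655689239502), 78.36637115478516) [[0.6118 0.1295]
 [0.6169 0.1041]
 [0.447  0.0704]
 [0.4422 0.0954]] [0.52946129 0.09986484 0.045     ]
[0.02596336 0.1731145  0.02545542]
fence ((380.22894287109375, 218.5341033935547), (7.597054481506348, 68.3313980102539), 8.47114372253418) [[ 0.3351 -0.1484]
 [ 0.5589 -0.1891]
 [ 0.5548 -0.214 ]
 [ 0.3312 -0.1727]] [ 0.44496729 -0.18105631  0.026     ] [0.22748605 0.02527046 0.22740328]
jig ((369.6878662109375, 201.02890014648438), (39.68692398071289, 100.96598052978516), 8.746162414550781) [[ 0.3495 -0.055 ]
 [ 0.6884 -0.1144]
 [ 0.6655 -0.2476]
 [ 0.3283 -0.1832]] [ 0.50791763 -0.15005985  0.012     ] [0.34407657 0.13512761 0.34335073]
```

View pics/o.png

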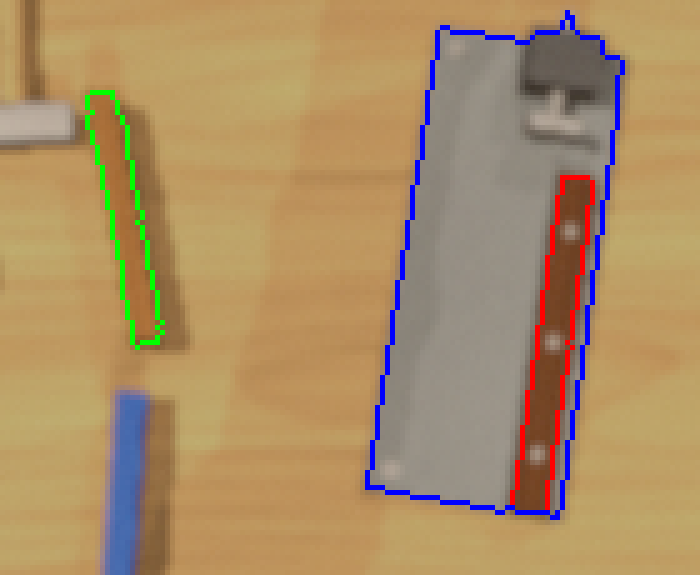

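>>> carry_out:
  plan:
    - {"fingers": -1,"rz": 0.76}
    - {"rz": 0.76,"fingers": -1}
    - {"fingers": -1,"dx": 0.58,"dy": -0.98}
    - {"fingers": -1,"dx": 0.58,"dy": -0.98}
    - {"fingers": -1,"dx": 0.58,"dy": -0.98}
    - {"fingers": -1,"dx": 0.58,"dy": -0.98}
    - {"fingers": -1,"dx": 0.58,"dy": -0.98}
    - {"fingers": -1,"dx": 0.58,"dy": -0.98}
    - {"fingers": -1,"dx": 0.58,"dy": -0.98}
    - {"fingers": -1,"dx": 0.58,"dy": -0.98}
    - {"fingers": -1,"dx": 0.58,"dy": -0.98}
    - {"fingers": -1,"dx": 0.58,"dy": -0.98}

```text
validation failed for argument at $.pl...
```

>>> carry_out:
  plan:
    - {"dx": 0,"dy": 0,"dz": 0,"rx": 0,"ry": 0,"rz": 0.76,"fingers": -1}
    - {"dx": 0,"dy": 0,"dz": 0,"rx": 0,"ry": 0,"rz": 0.76,"fingers": -1}
  force: 40

```text
time_s: 0.5
tool_pos: [0.2889, -0.5821, 0.2224]
tool_rot: [-180.0, 0.0, 10.9]
force: [0.1, -0.9, 0.3]
grip_width: 0.0873
```

>>> carry_out:
  plan:
    - {"dx": 0.58,"dy": -0.98,"dz": 0,"rx": 0,"ry": 0,"rz": 0,"fingers": -1}
    - {"dx": 0.58,"dy": -0.98,"dz": 0,"rx": 0,"ry": 0,"rz": 0,"fingers": -1}
    - {"dx": 0.58,"dy": -0.98,"dz": 0,"rx": 0,"ry": 0,"rz": 0,"fingers": -1}
    - {"dx": 0.58,"dy": -0.98,"dz": 0,"rx": 0,"ry": 0,"rz": 0,"fingers": -1}
    - {"dx": 0.58,"dy": -0.98,"dz": 0,"rx": 0,"ry": 0,"rz": 0,"fingers": -1}
    - {"dx": 0.58,"dy": -0.98,"dz": 0,"rx": 0,"ry": 0,"rz": 0,"fingers": -1}
    - {"dx": 0.58,"dy": -0.98,"dz": 0,"rx": 0,"ry": 0,"rz": 0,"fingers": -1}
    - {"dx": 0.58,"dy": -0.98,"dz": 0,"rx": 0,"ry": 0,"rz": 0,"fingers": -1}
    - {"dx": 0.58,"dy": -0.98,"dz": 0,"rx": 0,"ry": 0,"rz": 0,"fingers": -1}
    - {"dx": 0.58,"dy": -0.98,"dz": 0,"rx": 0,"ry": 0,"rz": 0,"fingers": -1}

```text
time_s: 1.75
tool_pos: [0.4028, -0.2589, 0.2226]
tool_rot: [180.0, -0.0, 11.2]
force: [-0.2, -0.0, -0.8]
grip_width: 0.0873
```

Run:
```python
from h import *
o=sensors.get_obs(); print(o["tool_pos"],o["tool_rot"],o["qpos"],o["joint_velocities"].round(1))
r=imaging.read_camera("wrist"); cv2.imwrite("pics/w1.png",r["color"][:,:,::-1])
```

```text
[ 0.40280166 -0.2589278   0.22262377] [ 1.79976909e+02 -4.22453237e-03  1.12009512e+01] [ 46.00529874  -1.90491224 -16.02162363 106.02677122  -0.52721306
  75.7863912  -48.67768676] [-14.4  -8.6 -15.6   8.   -2.7   0.  -28.8]
```

View pics/w1.png

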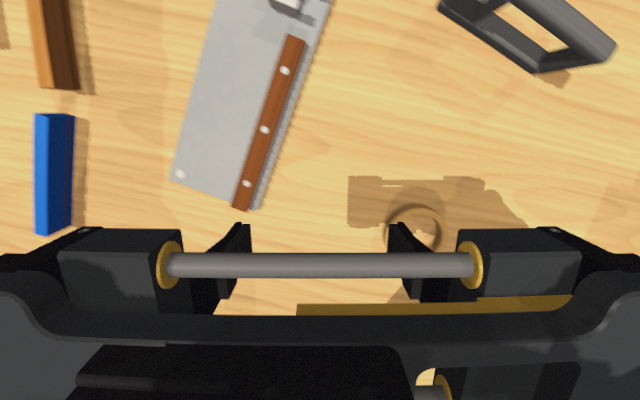

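>>> carry_out:
  plan:
    - {"dx": 0.588,"dy": -0.992,"dz": 0,"rx": 0,"ry": 0,"rz": 0,"fingers": -1}
    - {"dx": 0.588,"dy": -0.992,"dz": 0,"rx": 0,"ry": 0,"rz": 0,"fingers": -1}
    - {"dx": 0.588,"dy": -0.992,"dz": 0,"rx": 0,"ry": 0,"rz": 0,"fingers": -1}
    - {"dx": 0.588,"dy": -0.992,"dz": 0,"rx": 0,"ry": 0,"rz": 0,"fingers": -1}
    - {"dx": 0.588,"dy": -0.992,"dz": 0,"rx": 0,"ry": 0,"rz": 0,"fingers": -1}
    - {"dx": 0.588,"dy": -0.992,"dz": 0,"rx": 0,"ry": 0,"rz": 0,"fingers": -1}
    - {"dx": 0.588,"dy": -0.992,"dz": 0,"rx": 0,"ry": 0,"rz": 0,"fingers": -1}
    - {"dx": 0.588,"dy": -0.992,"dz": 0,"rx": 0,"ry": 0,"rz": 0,"fingers": -1}
    - {"dx": 0.588,"dy": -0.992,"dz": 0,"rx": 0,"ry": 0,"rz": 0,"fingers": -1}
    - {"dx": 0.588,"dy": -0.992,"dz": 0,"rx": 0,"ry": 0,"rz": 0,"fingers": -1}
    - {"dx": 0.588,"dy": -0.992,"dz": 0,"rx": 0,"ry": 0,"rz": 0,"fingers": -1}
    - {"dx": 0,"dy": 0,"dz": 0,"rx": 0,"ry": 0,"rz": 0,"fingers": -1}

```text
time_s: 3.3
tool_pos: [0.5293, 0.1021, 0.2225]
tool_rot: [-179.9, -0.0, 11.5]
force: [0.4, -0.6, -0.2]
grip_width: 0.0869
```

Run:
```python
from h import *
o=sensors.get_obs(); print(o["tool_pos"],o["tool_rot"],o["qpos"],o["joint_velocities"].round(1))
r=imaging.read_camera("wrist"); cv2.imwrite("pics/w2.png",r["color"][:,:,::-1])
im=r["color"]; h,s,v=cv2.split(cv2.cvtColor(im,cv2.COLOR_RGB2HSV))
for p in [(320,100),(300,140)]: print(im[p[1],p[0]],h[p[1],p[0]],s[p[1],p[0]],v[p[1],p[0]])
```

```text
[0.52932604 0.10207377 0.22253654] [-1.79893659e+02 -1.77168978e-02  1.15033966e+01] [ 22.69251422   7.56189809 -39.28099908  97.83578947   4.81167084
  76.31713775 -95.97854402] [ 1.7 -1.2  2.7  1.3  1.   0.8  1.4]
[225 182 118] 18 121 225
[233 190 126] 18 117 233
```

View pics/w2.png

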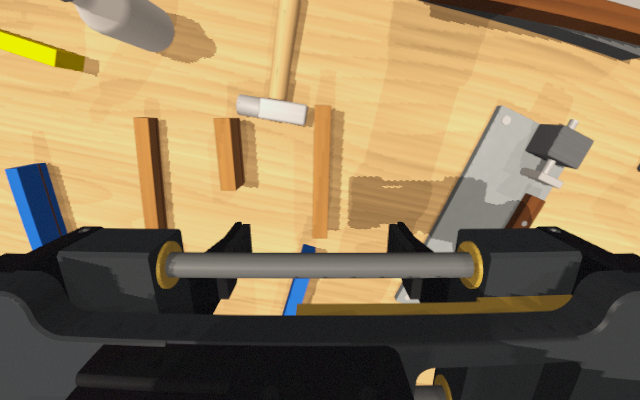

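```bash
cat >> h.py <<'E'
def wristT(o,r):
    T=np.eye(4); T[:3,:3]=R.from_euler("xyz",o["tool_rot"],degrees=True).as_matrix(); T[:3,3]=o["tool_pos"]
    return T@r["tool_from_camera"]
E
python3 - <<'E'
from h import *
o=sensors.get_obs(); r=imaging.read_camera("wrist"); T=wristT(o,r)
im=r["color"]; h,s,v=cv2.split(cv2.cvtColor(im,cv2.COLOR_RGB2HSV))
m=((s>140)&(h<18)).astype(np.uint8)*255; m[:,:305]=0;m[:,345:]=0;m[:95]=0;m[245:]=0
for c in rect(m,300):
    b=cv2.minAreaRect(c); w=ray(r,cv2.boxPoints(b),0.045,T); c=w.mean(0)
    print(b,w.round(4),c,np.linalg.norm(np.diff(w,axis=0),axis=1))
    d=w[1]-w[2]; print(np.degrees(np.arctan2(d[1],d[0])))
    tool=np.linalg.inv(np.block([[R.from_euler("xyz",o["tool_rot"],degrees=True).as_matrix(),o["tool_pos"][:,None]],[np.zeros((1,3)),np.ones((1,1))]]))
    print("tool",tool[:3,:3]@c+tool[:3,3])
print(o["tool_pos"],o["tool_rot"])
E
```

```text
((319.1592102050781, 170.5517578125), (17.369138717651367, 133.02891540527344), 0.48146581649780273) [[0.4476 0.0951 0.045 ]
 [0.6136 0.1256 0.045 ]
 [0.6175 0.1056 0.045 ]
 [0.4519 0.0724 0.045 ]] [0.53264487 0.09966864 0.045     ] [0.16880942 0.02031685 0.16881882]
100.87259794921592
tool [0.00341471 0.00092351 0.17735209]
[0.52920724 0.09985125 0.22235395] [-1.79978181e+02  2.59581735e-02  1.13568270e+01]
```

>>> carry_out:
  plan:
    - {"dx": 0.11,"dy": 0.03,"dz": 1,"rx": 0,"ry": 0,"rz": 0.03,"fingers": -1}
    - {"dx": 0,"dy": 0,"dz": 1,"rx": 0,"ry": 0,"rz": 0,"fingers": -1}
    - {"dx": 0,"dy": 0,"dz": 1,"rx": 0,"ry": 0,"rz": 0,"fingers": -1}
    - {"dx": 0,"dy": 0,"dz": 1,"rx": 0,"ry": 0,"rz": 0,"fingers": -1}
    - {"dx": 0,"dy": 0,"dz": 1,"rx": 0,"ry": 0,"rz": 0,"fingers": -1}
    - {"dx": 0,"dy": 0,"dz": 1,"rx": 0,"ry": 0,"rz": 0,"fingers": -1}
    - {"dx": 0,"dy": 0,"dz": 0.4,"rx": 0,"ry": 0,"rz": 0,"fingers": -1}
    - {"dx": 0,"dy": 0,"dz": 0.35,"rx": 0,"ry": 0,"rz": 0,"fingers": -1}
    - {"dx": 0,"dy": 0,"dz": 0,"rx": 0,"ry": 0,"rz": 0,"fingers": -1}

```text
time_s: 4.53
tool_pos: [0.5328, 0.0981, 0.0201]
tool_rot: [180.0, 0.0, 10.9]
force: [-0.2, 0.3, 0.3]
grip_width: 0.0869
```

Run:
```python
from h import *
o=sensors.get_obs(); print(o["tool_pos"],o["tool_rot"],o["force"])
r=imaging.read_camera("wrist"); cv2.imwrite("pics/w3.png",r["color"][:,:,::-1])
```

```text
[0.53279205 0.09814418 0.02006405] [1.79984779e+02 9.18366116e-03 1.08749771e+01] [-0.24621355  0.26377216  0.34227626]
```

View pics/w3.png

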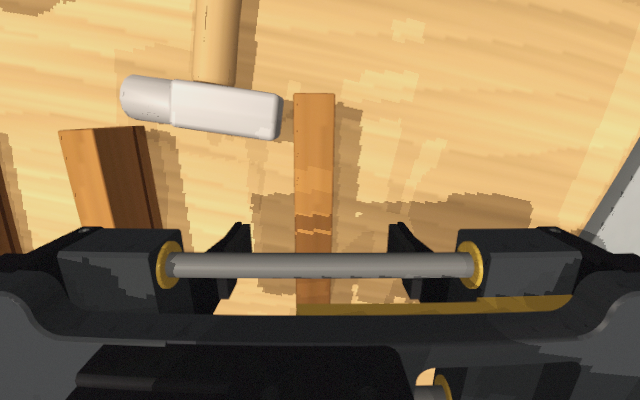

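>>> carry_out:
  plan:
    - {"dx": 0,"dy": -0.07,"dz": 0,"rx": 0,"ry": 0,"rz": 0,"fingers": -1}
    - {"dx": 0,"dy": 0,"dz": 0,"rx": 0,"ry": 0,"rz": 0,"fingers": 1}
    - {"dx": 0,"dy": 0,"dz": 0,"rx": 0,"ry": 0,"rz": 0,"fingers": 1}
    - {"dx": 0,"dy": 0,"dz": 0,"rx": 0,"ry": 0,"rz": 0,"fingers": 1}
    - {"dx": 0,"dy": 0,"dz": 0,"rx": 0,"ry": 0,"rz": 0,"fingers": 1}
    - {"dx": 0,"dy": 0,"dz": 0,"rx": 0,"ry": 0,"rz": 0,"fingers": 1}
    - {"dx": 0,"dy": 0,"dz": 0,"rx": 0,"ry": 0,"rz": 0,"fingers": 1}
    - {"dx": 0,"dy": 0,"dz": 0,"rx": 0,"ry": 0,"rz": 0,"fingers": 1}
  force: 40

```text
time_s: 5.58
tool_pos: [0.5323, 0.1006, 0.02]
tool_rot: [180.0, 0.0, 10.9]
force: [0.2, 1.1, -0.4]
grip_width: 0.0249
```

>>> carry_out:
  plan:
    - {"dx": 0,"dy": 0,"dz": 0,"rx": 0,"ry": 0,"rz": 0,"fingers": 1}
    - {"dx": 0,"dy": 0,"dz": 0,"rx": 0,"ry": 0,"rz": 0,"fingers": 1}
    - {"dx": 0,"dy": 0,"dz": 0,"rx": 0,"ry": 0,"rz": 0,"fingers": 1}

```text
time_s: 5.95
tool_pos: [0.5323, 0.1007, 0.02]
tool_rot: [-180.0, 0.0, 10.9]
force: [-0.2, 0.3, 0.7]
grip_width: 0.0198
```

>>> carry_out:
  plan:
    - {"dx": 0,"dy": 0,"dz": -0.5,"rx": 0,"ry": 0,"rz": 0,"fingers": 1}
    - {"dx": 0,"dy": 0,"dz": -1,"rx": 0,"ry": 0,"rz": 0,"fingers": 1}
    - {"dx": 0,"dy": 0,"dz": -1,"rx": 0,"ry": 0,"rz": 0,"fingers": 1}
    - {"dx": 0,"dy": 0,"dz": -1,"rx": 0,"ry": 0,"rz": 0,"fingers": 1}
    - {"dx": -0.388,"dy": 0.893,"dz": -0.3,"rx": 0,"ry": 0,"rz": 0,"fingers": 1}
    - {"dx": -0.388,"dy": 0.893,"dz": 0,"rx": 0,"ry": 0,"rz": 0,"fingers": 1}
    - {"dx": -0.388,"dy": 0.893,"dz": 0,"rx": 0,"ry": 0,"rz": 0,"fingers": 1}
    - {"dx": -0.388,"dy": 0.893,"dz": 0,"rx": 0,"ry": 0,"rz": 0,"fingers": 1}
    - {"dx": -0.388,"dy": 0.893,"dz": 0,"rx": 0,"ry": 0,"rz": 0,"fingers": 1}
    - {"dx": -0.388,"dy": 0.893,"dz": 0,"rx": 0,"ry": 0,"rz": 0,"fingers": 1}
    - {"dx": -0.388,"dy": 0.893,"dz": 0,"rx": 0,"ry": 0,"rz": 0,"fingers": 1}
    - {"dx": -0.388,"dy": 0.893,"dz": 0,"rx": 0,"ry": 0,"rz": 0,"fingers": 1}

```text
time_s: 7.45
tool_pos: [0.4813, -0.1283, 0.1351]
tool_rot: [180.0, -0.0, 10.9]
force: [0.0, 0.5, -1.1]
grip_width: 0.0196
```

>>> carry_out:
  plan:
    - {"dx": -0.388,"dy": 0.893,"dz": 0,"rx": 0,"ry": 0,"rz": 0,"fingers": 1}
    - {"dx": 0,"dy": 0,"dz": 0,"rx": 0,"ry": 0,"rz": 0.71,"fingers": 1}
    - {"dx": 0,"dy": 0,"dz": 0,"rx": 0,"ry": 0,"rz": 0.71,"fingers": 1}
    - {"dx": 0,"dy": 0,"dz": 0,"rx": 0,"ry": 0,"rz": 0.71,"fingers": 1}
    - {"dx": 0,"dy": 0,"dz": 0,"rx": 0,"ry": 0,"rz": 0,"fingers": 1}
    - {"dx": 0,"dy": 0,"dz": 0,"rx": 0,"ry": 0,"rz": 0,"fingers": 1}

```text
time_s: 8.2
tool_pos: [0.4752, -0.1559, 0.1345]
tool_rot: [180.0, -0.0, -10.3]
force: [0.1, 0.6, -1.8]
grip_width: 0.0193
```

Run:
```python
from h import *
o=sensors.get_obs(); print(o["tool_pos"],o["tool_rot"],o["force"],o["grip_width"])
r=imaging.read_camera("wrist"); cv2.imwrite("pics/w4.png",r["color"][:,:,::-1])
r=imaging.read_camera("scene"); cv2.imwrite("pics/s4.png",r["color"][:,:,::-1])
```

```text
[ 0.47517577 -0.15589149  0.13450258] [ 1.79984066e+02 -3.02657127e-02 -1.02653313e+01] [ 0.11206675  0.57974469 -1.80779015] 0.01929301152412358
```

View pics/w4.png

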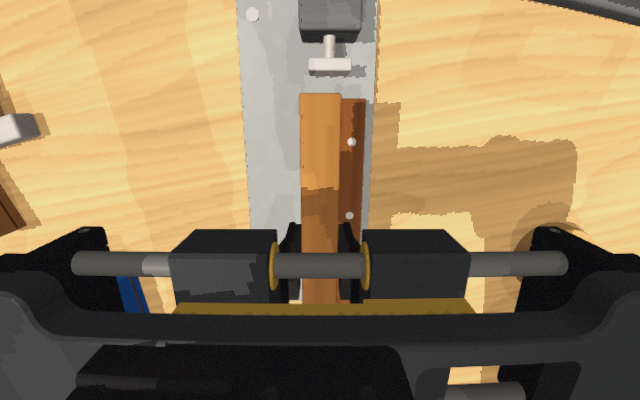

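View pics/s4.png

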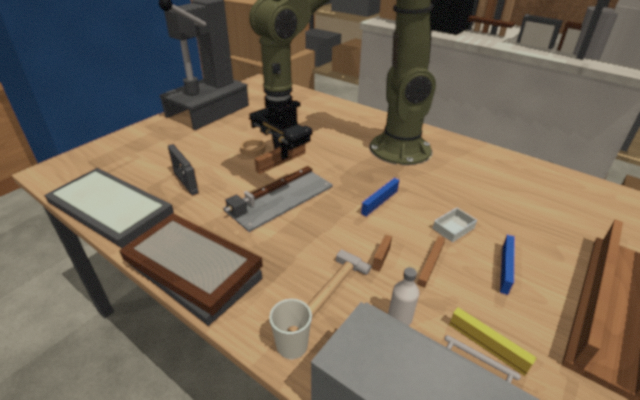

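Run:
```python
import cv2
a=cv2.imread("pics/w4.png")[0:195,225:400]
cv2.imwrite("pics/w4c.png",cv2.resize(a,None,fx=3,fy=3,interpolation=cv2.INTER_CUBIC))
```

```text
(no output)
```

View pics/w4c.png

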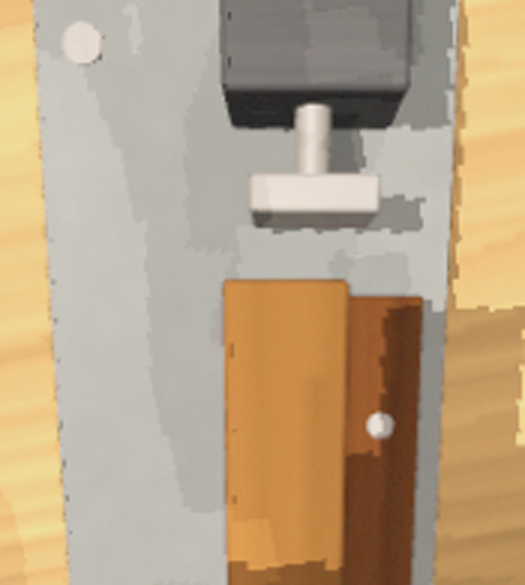

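Run:
```python
from h import *
o=sensors.get_obs(); r=imaging.read_camera("wrist"); T=wristT(o,r)
Rm=R.from_euler("xyz",o["tool_rot"],degrees=True).as_matrix()
def P(n,pts,z):
    w=ray(r,pts,z,T); t=(w-o["tool_pos"])@Rm
    print(n,"world",w[:,:2].round(4).tolist(),"tool",t[:,:2].round(4).tolist())
    d=w[1]-w[0]; print("   ang",np.degrees(np.arctan2(d[1],d[0])).round(2))
z0=o["tool_pos"][2]
P("fence outer",[(362,195),(365.7,99.3)],.026)
P("bedL",[(247,195),(236.3,0)],.012)
P("bedR",[(370.7,195),(378.3,0)],.012)
P("pad",[(308.3,70.7),(351.3,70.7)],.053)
P("block",[(299,30.7),(360.7,30.7)],.054)
P("railend",[(299.7,93.7),(340.3,93.7)],z0+.025)
P("railL",[(300.3,180),(299.7,94)],z0+.025)
P("railR",[(340.3,180),(340.3,94)],z0+.025)
print(o["tool_pos"],o["tool_rot"])
# jig by top cam
O=np.array([.4968,-.1476]);a=np.radians(-10.4);u=np.array([np.cos(a),np.sin(a)]);v=np.array([-u[1],u[0]])
d=o["tool_pos"][:2]-O; print("tcp in jig",d@u,d@v)
```

```text
fence outer world [[0.4644, -0.1994], [0.5554, -0.2158]] tool [[-0.0028, 0.0447], [0.0897, 0.0445]]
   ang -10.21
bedL world [[0.4821, -0.08], [0.6638, -0.1147]] tool [[-0.0068, -0.076], [0.1783, -0.0744]]
   ang -10.82
bedR world [[0.4584, -0.21], [0.6402, -0.242]] tool [[-0.0068, 0.0562], [0.1778, 0.0551]]
   ang -9.97
pad world [[0.5852, -0.1682], [0.5789, -0.2028]] tool [[0.1105, -0.0076], [0.1105, 0.0275]]
   ang -100.25
block world [[0.6157, -0.1666], [0.607, -0.2146]] tool [[0.1402, -0.0147], [0.1403, 0.0341]]
   ang -100.23
railend world [[0.5597, -0.1634], [0.5563, -0.1821]] tool [[0.0846, -0.0078], [0.0845, 0.0112]]
   ang -100.34
railL world [[0.5189, -0.1555], [0.5595, -0.1634]] tool [[0.043, -0.0082], [0.0844, -0.0078]]
   ang -10.93
railR world [[0.5153, -0.1755], [0.5561, -0.1821]] tool [[0.043, 0.012], [0.0844, 0.0113]]
   ang -9.24
[ 0.47509731 -0.15591698  0.13427166] [ 1.79992546e+02 -1.20468153e-02 -1.03186857e+01]
tcp in jig -0.01984477078546425 -0.012098097989033501
```

>>> carry_out:
  plan:
    - {"dx": 0,"dy": 0,"dz": 1,"rx": 0,"ry": 0,"rz": 0,"fingers": 1}
    - {"dx": 0,"dy": 0,"dz": 1,"rx": 0,"ry": 0,"rz": 0,"fingers": 1}
    - {"dx": 0,"dy": 0,"dz": 0.9,"rx": 0,"ry": 0,"rz": 0,"fingers": 1}
    - {"dx": 0,"dy": 0,"dz": 0.3,"rx": 0,"ry": 0,"rz": 0,"fingers": 1}
    - {"dx": 0,"dy": 0,"dz": 0.1,"rx": 0,"ry": 0,"rz": 0,"fingers": 1}
    - {"dx": 0,"dy": 0,"dz": 0,"rx": 0,"ry": 0,"rz": 0,"fingers": 1}

```text
time_s: 9.1
tool_pos: [0.4758, -0.1562, 0.0359]
tool_rot: [180.0, -0.1, -10.4]
force: [-0.5, -0.3, -1.2]
grip_width: 0.0199
```

>>> carry_out:
  plan:
    - {"dx": 0,"dy": 0,"dz": 0.07,"rx": 0,"ry": 0,"rz": 0,"fingers": 1}
    - {"dx": 0,"dy": 0,"dz": 0.04,"rx": 0,"ry": 0,"rz": 0,"fingers": 1}
    - {"dx": 0,"dy": 0,"dz": 0,"rx": 0,"ry": 0,"rz": 0,"fingers": 1}

```text
time_s: 9.48
tool_pos: [0.4753, -0.1561, 0.032]
tool_rot: [180.0, -0.0, -10.4]
force: [0.5, -0.3, -0.0]
grip_width: 0.02
```

>>> carry_out:
  plan:
    - {"dx": 0,"dy": 0,"dz": 0.02,"rx": 0,"ry": 0,"rz": 0,"fingers": 1}
    - {"dx": 0,"dy": 0,"dz": 0,"rx": 0,"ry": 0,"rz": 0,"fingers": 1}

```text
time_s: 9.72
tool_pos: [0.4753, -0.1561, 0.032]
tool_rot: [180.0, -0.0, -10.4]
force: [-2.0, 1.4, 5.4]
grip_width: 0.02
```

>>> carry_out:
  plan:
    - {"dx": 0,"dy": 0.1,"dz": 0,"rx": 0,"ry": 0,"rz": 0,"fingers": 1}
    - {"dx": 0,"dy": 0.1,"dz": 0,"rx": 0,"ry": 0,"rz": 0,"fingers": 1}
    - {"dx": 0,"dy": 0,"dz": 0,"rx": 0,"ry": 0,"rz": 0,"fingers": 1}

```text
time_s: 10.1
tool_pos: [0.475, -0.1616, 0.032]
tool_rot: [-180.0, -0.1, -10.4]
force: [-0.1, 2.5, 5.4]
grip_width: 0.0197
```

>>> carry_out:
  plan:
    - {"dx": 0,"dy": 0.05,"dz": 0,"rx": 0,"ry": 0,"rz": 0,"fingers": 1}
    - {"dx": 0,"dy": 0,"dz": 0,"rx": 0,"ry": 0,"rz": 0,"fingers": 1}

```text
time_s: 10.35
tool_pos: [0.4749, -0.1628, 0.032]
tool_rot: [-180.0, -0.1, -10.4]
force: [0.7, 2.5, 5.2]
grip_width: 0.0199
```

>>> carry_out:
  plan:
    - {"dx": 0,"dy": 0.03,"dz": 0,"rx": 0,"ry": 0,"rz": 0,"fingers": 1}
    - {"dx": 0,"dy": 0,"dz": 0,"rx": 0,"ry": 0,"rz": 0,"fingers": 1}

```text
time_s: 10.6
tool_pos: [0.4748, -0.1636, 0.032]
tool_rot: [-180.0, -0.1, -10.4]
force: [0.2, 3.2, 5.4]
grip_width: 0.0197
```

>>> carry_out:
  plan:
    - {"dx": 0,"dy": 0.03,"dz": 0,"rx": 0,"ry": 0,"rz": 0,"fingers": 1}
    - {"dx": 0,"dy": 0,"dz": 0,"rx": 0,"ry": 0,"rz": 0,"fingers": 1}

```text
time_s: 10.85
tool_pos: [0.4747, -0.1641, 0.032]
tool_rot: [-179.9, -0.1, -10.4]
force: [0.8, 2.3, 4.0]
grip_width: 0.0196
```

Run:
```python
from h import *
o=sensors.get_obs(); print(o["tool_pos"],o["tool_rot"],o["force"],o["wrist_torque"])
r=imaging.read_camera("wrist"); a=r["color"][:,:,::-1]; cv2.imwrite("pics/w5.png",cv2.resize(a[0:230,220:420],None,fx=2.6,fy=2.6,interpolation=cv2.INTER_CUBIC))
```

```text
[ 0.47466845 -0.16411751  0.03198259] [-1.79936045e+02 -1.08835031e-01 -1.03515099e+01] [0.75131977 2.29092796 4.00642273] [ 0.920502    0.04869459 -0.00395096]
```

View pics/w5.png

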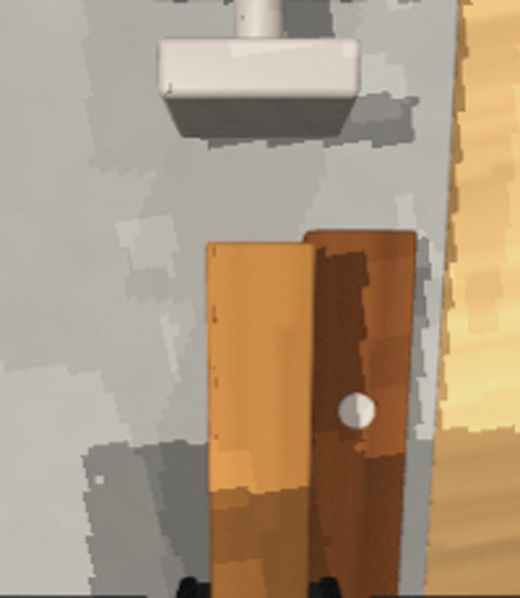

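Run:
```python
from h import *
o=sensors.get_obs(); r=imaging.read_camera("wrist"); T=wristT(o,r)
Rm=R.from_euler("xyz",o["tool_rot"],degrees=True).as_matrix()
for n,p,z in [("fence in,out",[(336.9,89.6),(379.6,89.6),(373,224)],.026),("rail L,R end; L,R near",[(299.6,93.5),(341.3,93.5),(301,224),(338.5,224)],.057),("pad top",[(281.9,37.3),(357.7,37.3)],.053)]:
    print(n,((ray(r,p,z,T)-o["tool_pos"])@Rm)[:,:2].round(4).tolist())
```

```text
fence in,out [[0.0891, 0.0115], [0.0892, 0.036], [0.0067, 0.0363]]
rail L,R end; L,R near [[0.0847, -0.0079], [0.0846, 0.0117], [0.0191, -0.0083], [0.0191, 0.0116]]
pad top [[0.11, -0.0159], [0.1099, 0.0192]]
```

>>> carry_out:
  plan:
    - {"dx": 0,"dy": 0.03,"dz": 0,"rx": 0,"ry": 0,"rz": 0,"fingers": 1}
    - {"dx": 0,"dy": 0,"dz": 0,"rx": 0,"ry": 0,"rz": 0,"fingers": 1}

```text
time_s: 11.2
tool_pos: [0.4746, -0.1643, 0.032]
tool_rot: [-179.9, -0.1, -10.3]
force: [1.0, 4.5, 5.8]
grip_width: 0.0198
```

>>> carry_out:
  plan:
    - {"dx": 0,"dy": 0.03,"dz": 0,"rx": 0,"ry": 0,"rz": 0,"fingers": 1}
    - {"dx": 0,"dy": 0,"dz": 0,"rx": 0,"ry": 0,"rz": 0,"fingers": 1}

```text
time_s: 11.45
tool_pos: [0.4745, -0.1645, 0.032]
tool_rot: [-179.9, -0.1, -10.3]
force: [0.0, 6.3, 6.4]
grip_width: 0.0194
```

>>> carry_out:
  plan:
    - {"dx": 0.2,"dy": 0,"dz": 0,"rx": 0,"ry": 0,"rz": 0,"fingers": 1}
    - {"dx": 0.2,"dy": 0,"dz": 0,"rx": 0,"ry": 0,"rz": 0,"fingers": 1}
    - {"dx": 0.2,"dy": 0,"dz": 0,"rx": 0,"ry": 0,"rz": 0,"fingers": 1}
    - {"dx": 0.1,"dy": 0,"dz": 0,"rx": 0,"ry": 0,"rz": 0,"fingers": 1}
    - {"dx": 0,"dy": 0,"dz": 0,"rx": 0,"ry": 0,"rz": 0,"fingers": 1}

```text
time_s: 12.08
tool_pos: [0.4914, -0.1676, 0.0319]
tool_rot: [-179.9, 0.4, -10.3]
force: [-10.4, 8.3, 17.8]
grip_width: 0.0192
```

Run:
```python
from h import *
o=sensors.get_obs(); print(o["tool_pos"],o["tool_rot"],o["force"],o["wrist_torque"])
r=imaging.read_camera("wrist"); a=r["color"][:,:,::-1]; cv2.imwrite("pics/w6.png",cv2.resize(a[0:230,220:420],None,fx=2.6,fy=2.6,interpolation=cv2.INTER_CUBIC))
r=imaging.read_camera("scene"); a=r["color"][:,:,::-1]; cv2.imwrite("pics/s6.png",cv2.resize(a[130:230,210:350],None,fx=5,fy=5,interpolation=cv2.INTER_CUBIC))
```

```text
[ 0.49142861 -0.16757599  0.03192614] [-179.87155079    0.39742894  -10.29973236] [-10.44274365   8.33675624  17.80532374] [1.90880491 2.13413772 0.08400486]
```

View pics/w6.png

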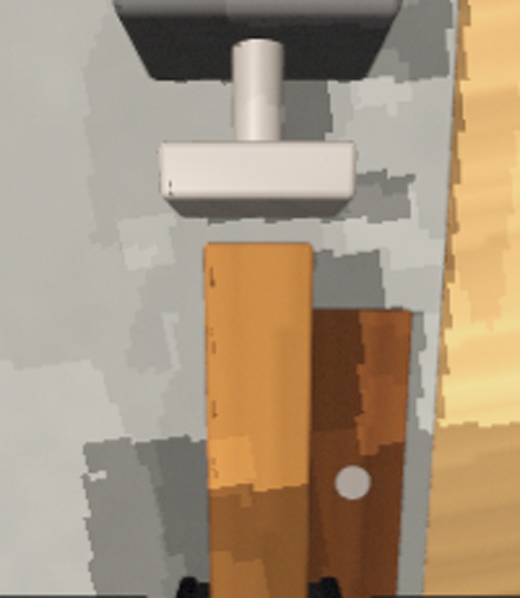

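View pics/s6.png

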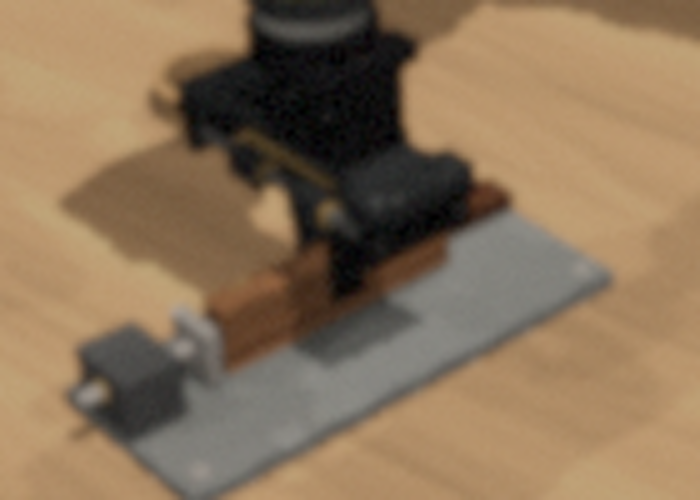

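>>> carry_out:
  plan:
    - {"dx": 0,"dy": 0,"dz": -0.04,"rx": 0,"ry": 0,"rz": 0,"fingers": 1}
    - {"dx": 0,"dy": 0,"dz": 0,"rx": 0,"ry": 0,"rz": 0,"fingers": 1}

```text
time_s: 12.42
tool_pos: [0.4923, -0.1678, 0.032]
tool_rot: [-179.8, 0.2, -10.3]
force: [-3.5, 6.3, 5.0]
grip_width: 0.0192
```

>>> carry_out:
  plan:
    - {"dx": 0.1,"dy": 0,"dz": 0,"rx": 0,"ry": 0,"rz": 0,"fingers": 1}
    - {"dx": 0.1,"dy": 0,"dz": 0,"rx": 0,"ry": 0,"rz": 0,"fingers": 1}
    - {"dx": 0,"dy": 0,"dz": 0,"rx": 0,"ry": 0,"rz": 0,"fingers": 1}

```text
time_s: 12.8
tool_pos: [0.4982, -0.1688, 0.032]
tool_rot: [-179.8, 0.3, -10.3]
force: [-5.0, 6.5, 4.3]
grip_width: 0.0196
```

>>> carry_out:
  plan:
    - {"dx": 0.1,"dy": 0,"dz": 0,"rx": 0,"ry": 0,"rz": 0,"fingers": 1}
    - {"dx": 0.1,"dy": 0,"dz": 0,"rx": 0,"ry": 0,"rz": 0,"fingers": 1}
    - {"dx": 0,"dy": 0,"dz": 0,"rx": 0,"ry": 0,"rz": 0,"fingers": 1}

```text
time_s: 13.18
tool_pos: [0.5006, -0.1692, 0.0319]
tool_rot: [-179.9, 0.7, -10.3]
force: [-14.2, 9.1, 16.3]
grip_width: 0.0198
```

Run:
```python
from h import *
o=sensors.get_obs(); print(o["tool_pos"],o["tool_rot"],o["force"],o["wrist_torque"])
r=imaging.read_camera("wrist"); a=r["color"][:,:,::-1]; cv2.imwrite("pics/w7.png",cv2.resize(a[0:230,220:420],None,fx=2.6,fy=2.6,interpolation=cv2.INTER_CUBIC))
```

```text
[ 0.50057648 -0.16921728  0.03189344] [-179.8501482     0.71409987  -10.31733478] [-14.24272213   9.10825367  16.32748843] [1.99300076 2.86928306 0.10646724]
```

View pics/w7.png

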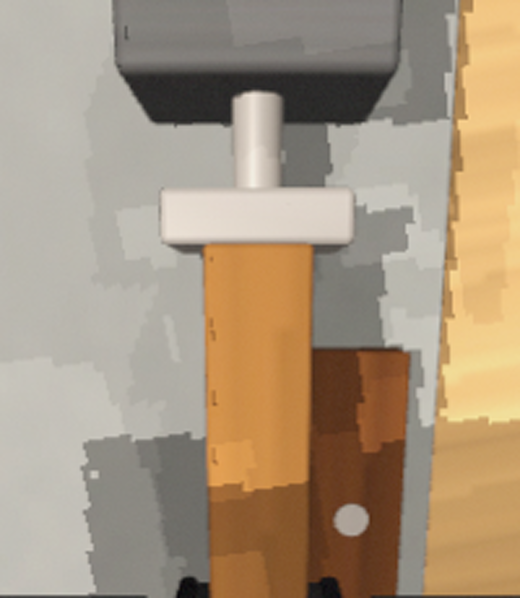

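>>> carry_out:
  plan:
    - {"dx": 0,"dy": 0,"dz": -0.03,"rx": 0,"ry": 0.07,"rz": 0,"fingers": 1}
    - {"dx": 0.1,"dy": 0,"dz": 0,"rx": 0,"ry": 0,"rz": 0,"fingers": 1}
    - {"dx": 0,"dy": 0,"dz": 0,"rx": 0,"ry": 0,"rz": 0,"fingers": 1}

```text
time_s: 13.6
tool_pos: [0.5023, -0.1695, 0.0319]
tool_rot: [-179.8, 0.2, -10.3]
force: [-14.1, 9.2, 12.3]
grip_width: 0.0195
```

>>> carry_out:
  plan:
    - {"dx": 0.1,"dy": -0.02,"dz": -0.02,"rx": 0,"ry": 0.02,"rz": 0,"fingers": 1}
    - {"dx": 0.1,"dy": 0,"dz": 0,"rx": 0,"ry": 0.02,"rz": 0,"fingers": 1}
    - {"dx": 0,"dy": 0,"dz": 0,"rx": 0,"ry": 0,"rz": 0,"fingers": 1}

```text
time_s: 13.98
tool_pos: [0.5069, -0.1704, 0.0319]
tool_rot: [-179.9, -0.1, -10.3]
force: [-15.6, 8.2, 12.0]
grip_width: 0.0199
```

>>> carry_out:
  plan:
    - {"dx": 0.06,"dy": 0,"dz": -0.01,"rx": 0,"ry": 0,"rz": 0,"fingers": 1}
    - {"dx": 0,"dy": 0,"dz": 0,"rx": 0,"ry": 0,"rz": 0,"fingers": 1}

```text
time_s: 14.22
tool_pos: [0.5083, -0.1706, 0.0319]
tool_rot: [-179.9, -0.0, -10.3]
force: [-16.3, 8.1, 11.4]
grip_width: 0.0194
```

Run:
```python
from h import *
o=sensors.get_obs(); print(o["tool_pos"],o["tool_rot"],o["force"],o["wrist_torque"])
r=imaging.read_camera("wrist"); a=r["color"][:,:,::-1]; cv2.imwrite("pics/w8.png",cv2.resize(a[0:230,220:420],None,fx=2.6,fy=2.6,interpolation=cv2.INTER_CUBIC))
r=imaging.read_camera("scene"); a=r["color"][:,:,::-1]; cv2.imwrite("pics/s8.png",cv2.resize(a[130:230,210:350],None,fx=5,fy=5,interpolation=cv2.INTER_CUBIC))
```

```text
[ 0.50826492 -0.17059113  0.03194373] [-1.79863149e+02 -4.41381982e-02 -1.03422028e+01] [-16.28423265   8.09586159  11.3971985 ] [1.84851313 3.83048844 0.12569901]
```

View pics/w8.png

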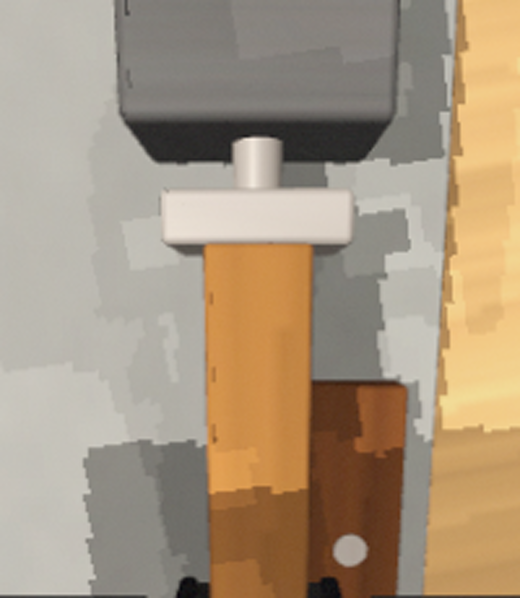

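View pics/s8.png

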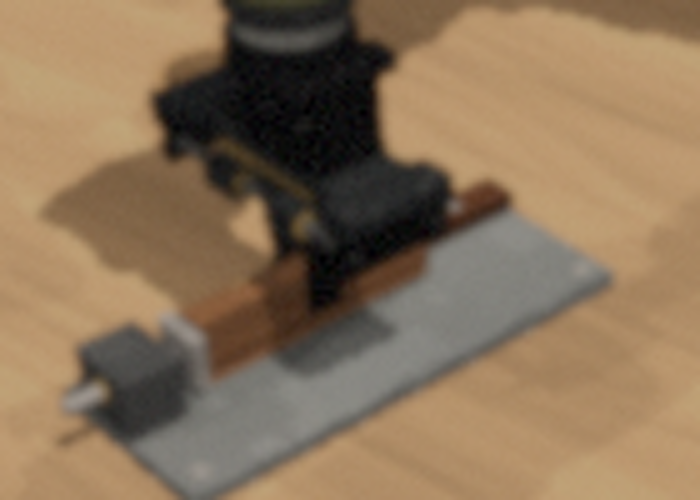

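Run:
```python
from h import *
o=sensors.get_obs(); r=imaging.read_camera("wrist"); T=wristT(o,r)
Rm=R.from_euler("xyz",o["tool_rot"],degrees=True).as_matrix()
def X(y,z,c=258): return ((ray(r,[(220+c/2.6,y/2.6)],z,T)-o["tool_pos"])@Rm)[0,:2].round(4)
print("pad front",X(243,.053),"pad back",X(190,.053),"block",X(118,.054),X(112,.054),"rail end",X(243,.057),"fence tip",X(382,.026,355))
print("fence inner/outer y", X(382,.026,405),"railR",X(300,.057,312),X(560,.057,306),"railL",X(300,.057,206),X(560,.057,210))
```

```text
pad front [0.0849 0.0014] pad back [0.0942 0.0014] block [0.1061 0.0014] [0.1071 0.0014] rail end [0.0846 0.0014] fence tip [0.0564 0.0238]
fence inner/outer y [0.0565 0.0354] railR [0.0747 0.0113] [0.024 0.011] railL [ 0.0747 -0.0082] [ 0.024  -0.0084]
```

>>> carry_out:
  plan:
    - {"dx": 0.05,"dy": 0,"dz": -0.01,"rx": 0,"ry": 0,"rz": 0,"fingers": 1}
    - {"dx": 0,"dy": 0,"dz": 0,"rx": 0,"ry": 0,"rz": 0,"fingers": 1}
    - {"dx": 0,"dy": 0,"dz": 0,"rx": 0,"ry": 0,"rz": 0,"fingers": 1}

```text
time_s: 14.75
tool_pos: [0.5094, -0.1708, 0.0319]
tool_rot: [-179.9, -0.0, -10.3]
force: [-15.9, 8.3, 8.9]
grip_width: 0.0197
```

Run:
```python
from h import *
o=sensors.get_obs(); print(o["tool_pos"],o["tool_rot"],o["force"],o["joint_velocities"].round(2))
r=imaging.read_camera("wrist"); a=r["color"][:,:,::-1]; cv2.imwrite("pics/w9.png",cv2.resize(a[0:230,220:420],None,fx=2.6,fy=2.6,interpolation=cv2.INTER_CUBIC))
r=imaging.read_camera("scene"); a=r["color"][:,:,::-1]; cv2.imwrite("pics/s9.png",a)
```

```text
[ 0.50942195 -0.17083777  0.03193028] [-1.79859179e+02 -1.51352302e-02 -1.03453385e+01] [-15.87594306   8.29139635   8.88679352] [-0.01 -0.04 -0.04 -0.08 -0.07 -0.07 -0.02]
```

View pics/w9.png

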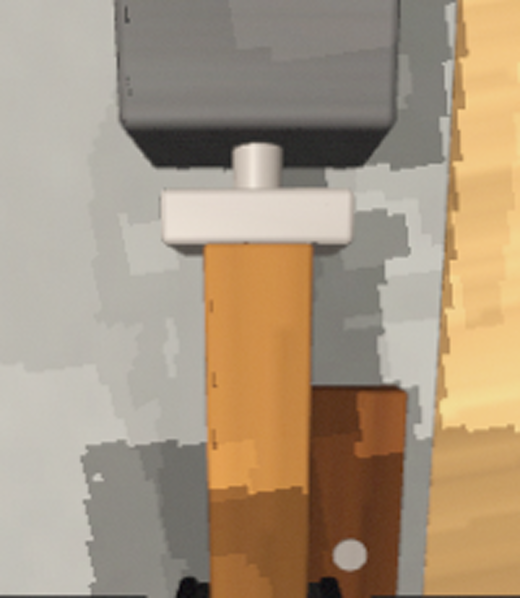

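View pics/s9.png

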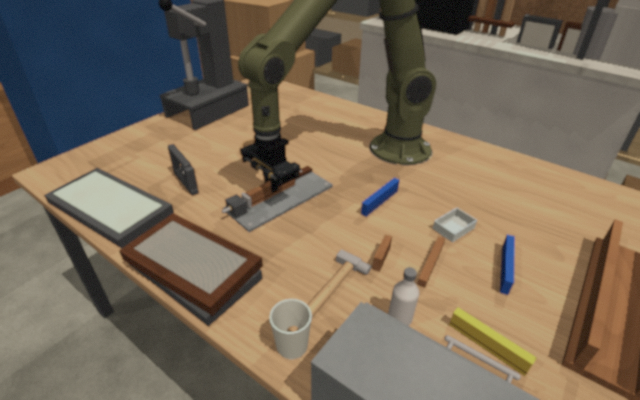

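Run:
```python
from cell import sensors, ticket
o=sensors.get_obs(); print(o["time_s"],o["tool_pos"],o["force"],o["grip_width"])
print(ticket.sign_off())
```

```text
14.85 [ 0.50941693 -0.17078223  0.03188941] [-15.78224102   7.71326441   8.24706135] 0.019703909213624714
the job is handed in; nothing more can be done
None
```

The deep rail is standing on the jig bed against the fence, and the arm is still gripping it and holding the sprung stop about half way in. I handed the job in at 14.85 s, with no release or backing off.

**Stop depth:** the tool's travel puts the stop about 10 mm in. The last calibrated camera measurement, one small step earlier, read 8–9 mm against 8.9 mm by travel, so the two agree to about 1 mm. The final picture still shows a clear gap between pad and block.

**Push force:** the force along the rail is about 17 N, more than the roughly 9 N the stop itself should need. I put the rest down to friction on the bed and fence. The wrist also reads about 8 N up from the bed and about 5 N sideways from the fence.

**Flush and upright:** the rail was within about 1 mm of the fence face by camera, which is the limit of the measurement. It stands on the bed with tool tilt under 0.2°.

**Along the way:** the downward press on the bed rose to about 18 N twice during the push. I eased it each time and corrected a 0.7° tilt.

**Other items:** in the last scene picture the other rails, hammer and tools look to be where they started.

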